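# Hang the dry dish insert back on the peg

## Robot

A 6-joint arm with a two-finger parallel gripper is mounted at the origin on a cart in front of the work surface, level with it; the furniture and walls round the work are solid. World frame = base frame: x ahead of the robot, y to its left, z up, the work surface at z = 0. Lengths are in m, angles in rad, forces in N, time in s.
With the tool pointing down it reaches from about 0.325 to 0.775 m from the base axis. Payload 9.3 kg.
Tool frame: the origin (TCP) lies at the very end of the fingers, on their centre line; the grasp point (between the pads) lies manip.tcp_to_grasp behind it (manip.tcp_to_grasp is the distance from the TCP to the grasp point, in m); z points along the fingers, y is the line along which they close (so a half turn about z gives the same grasp; the last joint's range is limited). The gripper opens to 85 mm and grips with 20 to 120 N. Pads are 22 mm wide; open, the fingers measure 114 mm over their backs; the gripper's body (76 mm by 85 mm) begins 54 mm behind the grasp point. The pads swing forward as they close: fully open they stand 13 mm farther back than shut.
Start: joints at [1.004, 0.259, 0.021, 1.334, 0, 1.418], TCP at [0.221, 0.504, 0.231] pointing down, gripper open.
Joint ranges: [-3.04, 3.04], [-0.91, 1.82], [-1.04, 1.36], [-1.92, 1.95], [-1.52, 1.45], [-3.14, 3.14]. Speed limits (rad/s): [2.22, 2.22, 2.79, 3.14, 3.14, 3.14].

## Interface

Orientations are given as a unit quaternion [x, y, z, w].
In Python, from bench import manip, cams, ticket gives the robot as it stands.
- The arm moves only by the tool drive_tool, never from a script. Its argument "steps" is a list of rows, each a list of 3 entries, a list of its own where there are three numbers: the turn, a rotation vector about the tool's x, y, z in rad, then the shift along the tool's x, y, z in mm, then the opening, from 0 (shut) to 1 (fully open). In form: [[[rx, ry, rz], [dx, dy, dz], grip], ...]. A call has 1 to 10 rows; each row is the pose to reach, as a shift and turn from the pose commanded when the call began, along the tool's axes at that moment; what a row does not reach only later rows make up. A row lasts 1/12 s, in which the tool goes at most 41.7 mm and 7.16 degrees, less where a joint would pass 70% of its speed; a pose out of reach is approached as far as the arm can. A call with a gripper value outside its range is refused whole. The fingers move at their own pace and stop on an object; "force" is the grip in N (left out, the last holds). Time passes only in rows, so rows that repeat a pose let the fingers close. It gives the time, the measured TCP pose, the force, the opening and the grip force at its end, in the units of the state.
- manip.sense(): the state, without advancing time (a new reading comes with each control period).
- cams.camera(name): name is "scene" or "side" or "wrist"; returns a dict with "color" (400x640x3 uint8, red, green, blue), "mtx" (3x3 intrinsics, pixels), "extrinsics" (4x4, takes a point from world to camera coordinates). Camera axes: x right, y down, z forward; pixel columns grow to the right and rows downward; lengths in m; the calibration is good to about 2 mm. A picture is of the moment at which its call begins. There is no depth.
- ticket.close_job(): hands the job in; it is judged then, once.
The state is a dict: "t": time; "joint_positions": joint angles; "joint_vel": joint speeds; "joint_efforts": joint torques, N m; "ee_pos": TCP position; "ee_rot": TCP orientation; "contact_force": force on the tool from outside, world axes, zero at the start; "wrist_torque": the same for the moment, N m; "grip_width": opening from 0.0 (shut) to 1.0 (fully open); "grip_force": force on a finger pad.
Only numpy, scipy, OpenCV 4.12 (cv2) and the standard library are available. Lean on these libraries where they do the work, as an engineer would, in place of code of your own. Each camera call takes 0.05 s, during which the arm holds its last target. There are 200 camera calls.

## Task

The stage inserts were wiped down and the one with the round opening is dry. First push the insert that hangs on the peg all the way back against the disc, then take the round-opening insert out of the drying rack, hang it by its small top hole on the same peg in front of the other, and push it back until the two hang flat together. Leave the second insert standing in the rack and the other things on the table where they are.

Things in the scene. Friction and masses are not known exactly. Their poses are not given: they have to be found in the camera images.
- dish_insert: the insert to hang: dark metal plate 86 wide x 128 high x 8 thick, with a 54 mm ROUND opening (centre 56 mm above its lower edge) and a 16 mm hanging hole. Stands upright in one of the two outer slots of the drying rack. Origin: centre of its lower edge; x through the thickness, y along the width, z up to the top edge (top at z = 128)
- dish_insert_hole (a point): centre of the 16 mm hanging hole of the round-opening insert: on its middle line, 100 mm above the lower edge, 28 mm below the top edge (20 mm of plain metal above the hole)
- slide_insert: same plate (86 x 128 x 8 mm, same hanging hole) with a 28 x 62 mm RECTANGULAR opening (centre 52 mm above the lower edge); stands in the other outer slot of the rack and stays there. Origin and axes as above
- hung_insert: a plate like slide_insert (rectangular opening) that already hangs by its hanging hole on the peg of the stand, too far forward. Origin and axes as above; its top edge hangs about 24 mm above the peg's axis
- hung_insert_hole (a point): centre of the hanging hole of the insert on the peg; while hanging freely it is 4.5 mm below the peg's axis
- drying_rack: white plastic rack, 136 (x) x 112 (y) x 38 mm high, fixed; three slots across it (plates stand with their faces towards the rack's x) at x = -38, 0, +38 mm, 10.6 mm wide, 28 mm deep; plates stand on its floor, 10 mm above the table. Origin: centre of the underside. The middle slot is empty
- hanging_stand: hanging stand, fixed: round grey foot, steel post 14 mm thick at the origin, and one level round peg 7 mm in diameter at height 165 mm that points along the stand's -x (towards the robot), ending in a 10 mm ball. At its root is a 44 mm backing disc whose front face is at x = -12 mm. Origin: on the table under the post
- peg_tip (a point): outermost point of the ball end of the peg: stand frame x = -97 mm, height 165 mm, on the peg's axis
- peg_root (a point): centre of the front face of the backing disc, on the peg's axis: stand frame x = -12 mm, height 165 mm. An insert that is home has its back face here (plate centre 4 mm further forward); the second lies flat against the first (plate centre 12 mm further forward)
- petri_dish: bystander: petri dish, 60 mm across, 14 mm high, on the table; origin under its centre
- lens_cleaner: bystander: small pump bottle, 35 mm across, 114 mm high, standing; origin under its centre
- objective_can: bystander: black objective can, 41 mm across, 68 mm high, standing; origin under its centre
- oil_bottle: bystander: small brown bottle with black cap, 26 mm across, 64 mm high, standing; origin under its centre

How it is judged:
By the outcome, as a careful person would: the job done as asked, in the order asked, and still so for the second after the job is handed in, with the robot touching nothing.
It also fails if it takes over 58 s, if anything falls off the work surface, if the arm or the gripper's body presses on something with over 40 N, if the wrist force passes 120 N, or if a joint passes its speed limit or range.

## Working session

There is one attempt and no reset: what is moved stays moved. The work goes in short steps, Python scripts to look and compute and a tool call to move; the robot and the scene stay as the last step left them, time stands still between calls to the robot, and variables do not carry over. Pictures are saved under pics/ and viewed, at most 10 in all, crops included, and the job is handed in when it is done.

Besides the shell and the picture viewer there is one more tool, called after "Emit:" by a JSON object that holds its "method" and its "body", one argument or row to a line. drive_tool: Moves the arm, as the interface text tells. Its arguments: {"type":"object","properties":{"steps":{"type":"array","items":{"type":"array"}},"force":{"type":"number"}},"required":["steps"]}

```bash
ls; mkdir -p pics
python3 - <<'E'
from bench import manip,cams
import cv2,numpy as np
print(manip.sense()); print(manip.tcp_to_grasp)
for n in ["scene","side","wrist"]:
    c=cams.camera(n); cv2.imwrite(f"pics/{n}0.png",c["color"][:,:,::-1]); print(n,c["mtx"].tolist(),np.round(c["extrinsics"],4).tolist())
E
```

```text
pics
{'t': 0.0, 'joint_positions': array([1.00443211e+00, 2.59222956e-01, 2.07389716e-02, 1.33370261e+00,
       4.00279553e-05, 1.41817619e+00]), 'joint_vel': array([ 0.00101608,  0.00088263,  0.0005176 , -0.0009671 , -0.00089609,
       -0.00077121]), 'joint_efforts': array([ 2.72689504e-03, -5.55636334e+01,  3.44530821e+01,  1.35356167e-02,
       -5.77728747e-05,  1.70906753e-05]), 'ee_pos': array([0.22096991, 0.50334558, 0.23064049]), 'ee_rot': array([ 2.05399611e-01,  9.78677943e-01, -6.43658793e-04, -2.63282624e-04]), 'contact_force': array([0.48351564, 0.01606306, 0.15964356]), 'wrist_torque': array([0.02473678, 0.00426623, 0.01952241]), 'grip_force': 0.0, 'grip_width': 1.002161208322807}
0.0187
scene [[361.73554394945205, 0.0, 317.34159298338113], [0.0, 361.73554394945205, 199.98797477227046], [0.0, 0.0, 1.0]] [[0.6857, -0.7278, 0.01, -0.3413], [-0.518, -0.4975, -0.6958, 0.3675], [0.5114, 0.4719, -0.7182, 0.6602], [0.0, 0.0, 0.0, 1.0]]
side [[413.4590392847244, 0.0, 319.39105308242824], [0.0, 413.4590392847244, 198.2585258501045], [0.0, 0.0, 1.0]] [[0.8232, -0.5675, 0.0146, -0.4251], [-0.1962, -0.3086, -0.9307, 0.2163], [0.5327, 0.7633, -0.3654, 0.9223], [0.0, 0.0, 0.0, 1.0]]
wrist [[306.33688622772, 0.0, 317.5233742297944], [0.0, 306.33688622772, 196.91077569771042], [0.0, 0.0, 1.0]] [[0.4027, 0.9153, -0.0005, -0.5499], [0.8712, -0.3831, 0.3069, -0.039], [0.2807, -0.1241, -0.9517, 0.3799], [0.0, 0.0, 0.0, 1.0]]
```

View pics/scene0.png

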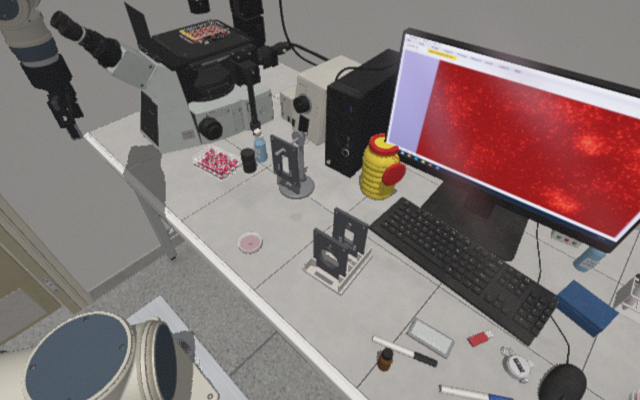

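View pics/side0.png

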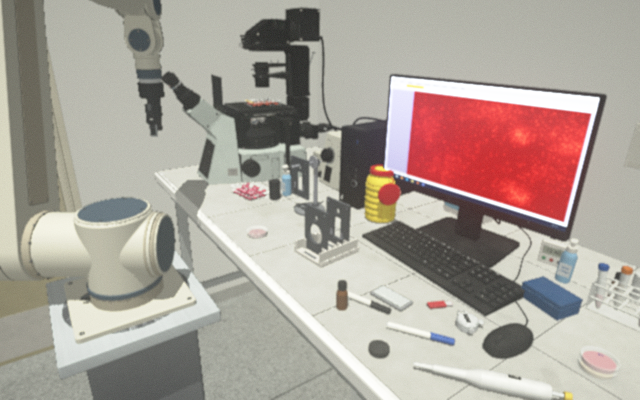

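The scene view shows the front plate in the rack at about (330,255), the rear plate at (350,228), the rack base at (340,275) and the stand at (290,165). The side view shows the rack at (325,235) and the stand at (310,185). I'll enlarge these.

Run:
```python
import cv2,numpy as np
s=cv2.imread("pics/scene0.png");d=cv2.imread("pics/side0.png")
def crop(i,x,y,w=100,h=75):
    o=cv2.resize(i[y:y+h,x:x+w],(400,300),interpolation=cv2.INTER_CUBIC)
    for k in range(0,w,10): cv2.putText(o,str(x+k) if k%20==0 else '|',(k*4,8),0,.3,(0,0,255),1)
    for k in range(0,h,10): cv2.putText(o,str(y+k),(0,k*4+4),0,.3,(0,0,255),1)
    return o
h=lambda a:np.hstack(a)
cv2.imwrite("pics/c1.png",np.vstack([h([crop(s,290,205,120,90),crop(s,240,125)]),h([crop(d,280,192),crop(d,260,145)])]))
```

```text
(no output)
```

View pics/c1.png

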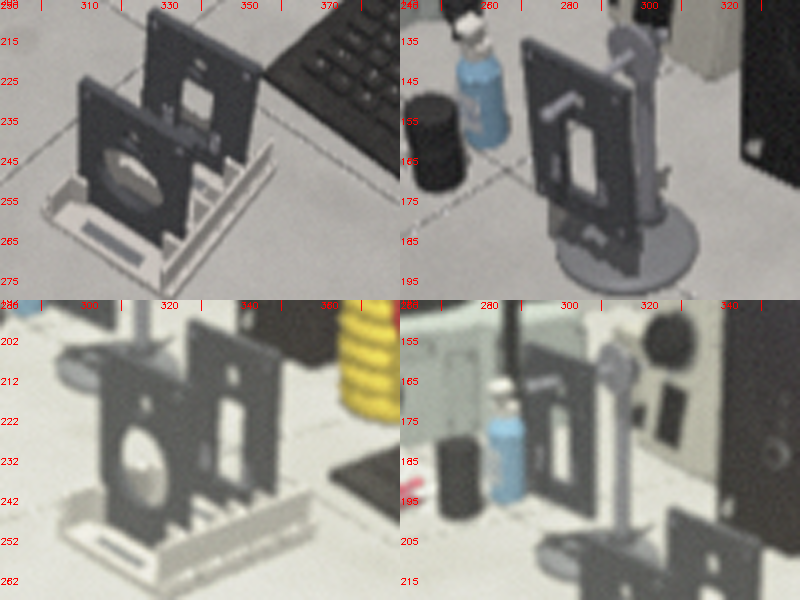

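View pics/wrist0.png

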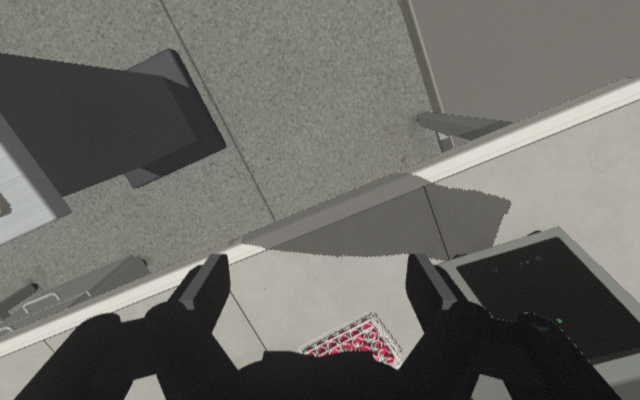

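The crops show the round insert is the front one. Its hanging hole is near (327,246) in scene and (316.5,218) in side. The ball tip is near (277,152) and (292,166), and the disc near (298,139) and (314,162). Triangulating these.

```bash
cat > h.py <<'E'
import numpy as np,json
from scipy.spatial.transform import Rotation as R
def ray(c,u,v):
    E=np.array(c["extrinsics"]);K=np.array(c["mtx"])
    d=E[:3,:3].T@np.linalg.solve(K,[u,v,1]); return -E[:3,:3].T@E[:3,3], d/np.linalg.norm(d)
def tri(obs):
    A=np.zeros((3,3));b=np.zeros(3)
    for c,u,v in obs:
        o,d=ray(c,u,v);P=np.eye(3)-np.outer(d,d);A+=P;b+=P@o
    X=np.linalg.solve(A,b); return X
def proj(c,X):
    E=np.array(c["extrinsics"]);p=np.array(c["mtx"])@(E[:3,:3]@X+E[:3,3]);return p[:2]/p[2]
E
python3 - <<'E'
from h import *; from bench import cams
s=cams.camera("scene");d=cams.camera("side")
P=dict(fTL=(314,229,305.8,204.5),fTR=(346.4,250.6,326.8,212.8),fhole=(326.6,246.1,316.5,218.2),
rTL=(335.3,208.6,327.5,197.5),rTR=(368,226.6,350.2,206.2),rhole=(350,224.5,338.2,210.7),
ball=(276.5,152.5,292.5,166.2),disc=(298,138.7,313.8,162),hTL=(270.8,135,291.2,156.2),hTR=(298.5,147.5,309.5,163))
for k,(a,b,e,f) in P.items():
    X=tri([(s,a,b),(d,e,f)]);print(k,np.round(X*1e3,1),np.round(proj(s,X)-[a,b],1),np.round(proj(d,X)-[e,f],1))
E
```

```text
fTL [445.7 -37.  133.3] [-0.1  0.1] [ 0.1 -0. ]
fTR [ 446.3 -128.   142.2] [ 0.5 -0.2] [-0.4  0.2]
fhole [450.  -75.  106.2] [ 1.4 -0.6] [-1.2  0.4]
rTL [519.5 -32.1 136.1] [-0.3  0.2] [ 0.3 -0.1]
rTR [ 527.8 -119.   138.7] [ 0.1 -0. ] [-0.1  0. ]
rhole [525.  -73.6 110.5] [-0.1  0. ] [ 0.1 -0. ]
ball [539.  182.7 166. ] [-0.4  0.2] [ 0.4 -0.1]
disc [618.2 184.5 166.2] [ 0.2 -0.1] [-0.1  0.1]
hTL [562.1 228.2 184. ] [-0.5  0.2] [ 0.4 -0.1]
hTR [577.6 144.  180.4] [-0.7  0.4] [ 0.6 -0.2]
```

Heights fit: the plate tops come out near 138 mm and the peg at 166. The plate spacing is about 77 mm in x. Next I'll move the wrist camera over the stand to refine this.

Emit:
{"method": "drive_tool", "body": {
  "steps": [
    [[0, 0, 1.157], [-460, -205, -20], 0.0],
    [[0, 0, 1.157], [-460, -205, -20], 0.0],
    [[0, 0, 1.157], [-460, -205, -20], 0.0],
    [[0, 0, 1.157], [-460, -205, -20], 0.0],
    [[0, 0, 1.157], [-460, -205, -20], 0.0],
    [[0, 0, 1.157], [-460, -205, -20], 0.0],
    [[0, 0, 1.157], [-460, -205, -20], 0.0],
    [[0, 0, 1.157], [-460, -205, -20], 0.0],
    [[0, 0, 1.157], [-460, -205, -20], 0.0],
    [[0, 0, 1.157], [-460, -205, -20], 0.0]
  ]
}}

```text
t: 1.08
ee_pos: [0.5022, 0.1936, 0.248]
ee_rot: [0.71, 0.704, 0.0, 0.0]
contact_force: [0.7, 1.4, -0.4]
grip_width: 0.006
grip_force: 0.0
```

```bash
cat >> h.py <<'E'
def rel(st,xyz,th):  # target TCP (m), tool y at world angle th, tool down -> turn, shift mm in tool axes
    A=R.from_quat(st["ee_rot"]); y=np.array([np.cos(th),np.sin(th),0]);z=np.array([0,0,-1.]);x=np.cross(y,z)
    T=R.from_matrix(np.c_[x,y,z]); return np.round((A.inv()*T).as_rotvec(),4),np.round(A.inv().apply(np.array(xyz)-st["ee_pos"])*1e3,1)
E
python3 - <<'E'
from h import *;from bench import manip
s=manip.sense();print(s["t"],s["ee_pos"],s["joint_positions"],rel(s,[.56,.13,.25],0))
E
```

```text
1.0833 [0.50219958 0.19361445 0.24799013] [2.11986545e-01 2.34003669e-01 3.03255558e-02 1.36689899e+00
 5.55682166e-05 1.79034069e+00] (array([ 0.0002, -0.0001, -0.0076]), array([-63.2,  58.3,  -2. ]))
```

Emit:
{"method": "drive_tool", "body": {
  "steps": [
    [[0, 0, -0.008], [-64, 58, -2], 0.0],
    [[0, 0, -0.008], [-64, 58, -2], 0.0],
    [[0, 0, -0.008], [-64, 58, -2], 0.0],
    [[0, 0, -0.008], [-64, 58, -2], 0.0]
  ]
}}

```text
t: 1.42
ee_pos: [0.5605, 0.1293, 0.2489]
ee_rot: [0.706, 0.709, -0.001, -0.0]
contact_force: [-0.4, -0.4, 0.0]
grip_width: 0.001
grip_force: 0.0
```

Run:
```python
from bench import manip,cams
import cv2,pickle
c=cams.camera("wrist");pickle.dump(c,open("w1.pkl","wb"))
o=c["color"][:,:,::-1]
cv2.imwrite("pics/w1.png",o); print(manip.sense()["ee_pos"])
```

```text
[0.55950189 0.13066468 0.24918354]
```

View pics/w1.png

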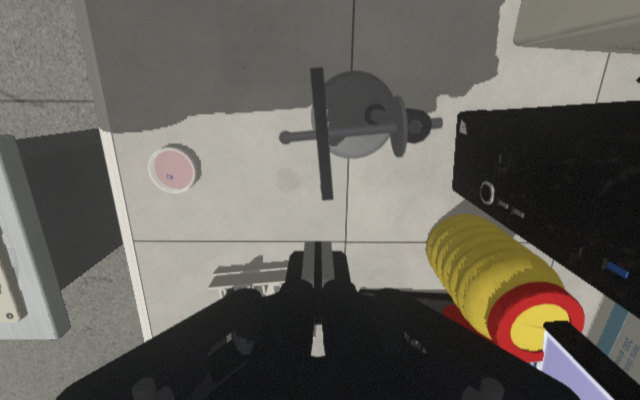

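Wrist view: the peg ball is at about (285,137) and the disc's front face at (393,127). The hung plate's top edge runs from (316,68) to (327,199). The petri dish is at (173,170), and the yellow bottle at (470,260) is clear of the stand.

```bash
cat >> h.py <<'E'
def onz(c,u,v,z):
    o,d=ray(c,u,v); return (o+d*(z-o[2])/d[2])
E
python3 - <<'E'
from h import *; from bench import cams;import pickle,cv2
c=pickle.load(open("w1.pkl","rb"));s=cams.camera("scene");d=cams.camera("side")
for n,u,v,z in [("ball",285.5,137,.165),("tip",280,137.5,.165),("disc",393,127,.165),("pegpt1",305,135,.165),("pegpt2",380,128.5,.165),("hfrontL",311,69,.1885),("hfrontR",322,199,.1885),("petri",173,170,.01),("yellow",500,260,.1)]:
    print(n,np.round(onz(c,u,v,z)*1e3,1))
X=tri([(c,285.5,137),(s,276.5,152.5),(d,292.5,166.2)]);print(X*1e3)
X=tri([(c,393,127),(s,298,138.7),(d,313.8,162)]);print(X*1e3)
g=c["color"].astype(int).mean(2)
m=((c["color"].astype(int).max(2)<75)).astype(np.uint8);m[:60]=0;m[205:]=0;m[:,:295]=0;m[:,345:]=0
for r in range(75,200,12): x=np.where(m[r])[0];print(r,x.min() if len(x) else None,x.max() if len(x) else None)
print(g[137,270:300].astype(int),g[120,380:415].astype(int))
E
```

```text
ball [536.6 181.4 165. ]
tip [532.6 181.1 165. ]
disc [614.6 188.9 165. ]
pegpt1 [550.9 182.9 165. ]
pegpt2 [605.2 187.8 165. ]
hfrontL [555.9 225.6 188.5]
hfrontR [563.3 141.6 188.5]
petri [375.9 120.7  10. ]
yellow [755.5  44.5 100. ]
[537.57599325 181.35012253 166.92056558]
[617.74900022 186.82178767 164.96990933]
75 311 344
87 312 344
99 313 344
111 314 344
123 315 344
135 316 341
147 318 328
159 319 329
171 320 330
183 321 330
195 323 331
[180 177 176 176 176 174 174 172 153 104  84  80  82  83  84  86  85  83
  83  82  87  88  85  84  86  87  87  85  84  85] [67 68 65 64 68 64 63 67 65 65 71 68 69 67 66 65 67 69 68 67 67 69 69 76
 81 82 78 64 55 53 51 57 56 58 64]
```

Peg yaw comes out near 5.3° (unit direction 0.996, 0.092). The tip is at (532.6,181) and the root at (617,189). The hung plate's front face is 27 mm from the tip. Working out the push in tool axes.

```bash
cat >> h.py <<'E'
TIP=np.array([.5326,.1811]);PE=np.array([.9957,.0924]);TH=.0925
def pk(a,z,n=0): p=TIP+PE*a+np.array([-PE[1],PE[0]])*n; return [p[0],p[1],z]
E
python3 - <<'E'
from h import *;from bench import manip
s=manip.sense()
for a,z in [(-8,.235),(-8,.175)]: print(rel(s,pk(a*1e-3,z),TH))
E
```

```text
(array([-0.0005, -0.0002, -0.084 ]), array([ 48.5, -33.5,  14.8]))
(array([-0.0005, -0.0002, -0.084 ]), array([ 48.5, -33.4,  74.8]))
```

Emit:
{"method": "drive_tool", "body": {
  "steps": [
    [[0, 0, -0.084], [48.5, -33.5, 5], 0.0],
    [[0, 0, -0.084], [48.5, -33.5, 15], 0.0],
    [[0, 0, -0.084], [48.5, -33.5, 15], 0.0],
    [[0, 0, -0.084], [48.5, -33.5, 50], 0.0],
    [[0, 0, -0.084], [48.5, -33.5, 75], 0.0],
    [[0, 0, -0.084], [48.5, -33.5, 75], 0.0],
    [[0, 0, -0.084], [48.5, -33.5, 75], 0.0]
  ]
}}

```text
t: 2.15
ee_pos: [0.5244, 0.1803, 0.1749]
ee_rot: [0.673, 0.739, -0.001, -0.0]
contact_force: [0.2, 0.2, 0.2]
grip_width: -0.001
grip_force: 0.0
```

Run:
```python
from h import *;from bench import manip
s=manip.sense();print(s["ee_pos"],s["contact_force"])
for a in (55,62,70): print(a,rel(s,pk(a*1e-3,.175),TH))
```

```text
[0.52436591 0.18027661 0.17490632] [0.18860933 0.21260527 0.21564188]
55 (array([-0.0017,  0.0002,  0.0007]), array([ 0. , 63.3, -0.2]))
62 (array([-0.0017,  0.0002,  0.0007]), array([ 0. , 70.3, -0.2]))
70 (array([-0.0017,  0.0002,  0.0007]), array([ 0. , 78.3, -0.2]))
```

Push gently at about 6 mm per row.

Emit:
{"method": "drive_tool", "body": {
  "steps": [
    [[0, 0, 0], [0, 6, 0], 0.0],
    [[0, 0, 0], [0, 12, 0], 0.0],
    [[0, 0, 0], [0, 18, 0], 0.0],
    [[0, 0, 0], [0, 24, 0], 0.0],
    [[0, 0, 0], [0, 30, 0], 0.0],
    [[0, 0, 0], [0, 36, 0], 0.0],
    [[0, 0, 0], [0, 42, 0], 0.0],
    [[0, 0, 0], [0, 48, 0], 0.0],
    [[0, 0, 0], [0, 54, 0], 0.0],
    [[0, 0, 0], [0, 60, 0], 0.0]
  ]
}}

```text
t: 2.98
ee_pos: [0.5857, 0.1853, 0.175]
ee_rot: [0.674, 0.739, 0.0, 0.0]
contact_force: [-2.4, -0.1, 5.2]
grip_width: 0.002
grip_force: 2.4
```

Emit:
{"method": "drive_tool", "body": {
  "steps": [
    [[0, 0, 0], [0, 2, 0], 0.0],
    [[0, 0, 0], [0, 4, 0], 0.0],
    [[0, 0, 0], [0, 6, 0], 0.0],
    [[0, 0, 0], [0, 6, 0], 0.0]
  ]
}}

```text
t: 3.32
ee_pos: [0.5913, 0.1858, 0.1744]
ee_rot: [0.674, 0.739, -0.0, -0.0]
contact_force: [-0.1, -0.6, -0.3]
grip_width: -0.0
grip_force: 0.2
```

Emit:
{"method": "drive_tool", "body": {
  "steps": [
    [[0, 0, 0], [0, 2, 0], 0.0],
    [[0, 0, 0], [0, 3, 0], 0.0],
    [[0, 0, 0], [0, 4, 0], 0.0],
    [[0, 0, 0], [0, 4, 0], 0.0]
  ]
}}

```text
t: 3.65
ee_pos: [0.5951, 0.1862, 0.1749]
ee_rot: [0.674, 0.739, 0.0, 0.0]
contact_force: [-0.7, 0.8, 0.3]
grip_width: 0.001
grip_force: 0.4
```

Run:
```python
from bench import manip,cams
import cv2,pickle,numpy as np
s=cams.camera("scene")["color"];d=cams.camera("side")["color"];w=cams.camera("wrist")["color"]
f=lambda i,x,y,ww=100,h=75:cv2.resize(i[y:y+h,x:x+ww],(400,300),interpolation=cv2.INTER_CUBIC)
cv2.imwrite("pics/p1.png",np.vstack([np.hstack([f(s,240,125),f(d,260,145)]),np.hstack([f(w,260,50,200,150),f(w,220,150,200,150)])])[:,:,::-1])
```

```text
(no output)
```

View pics/p1.png

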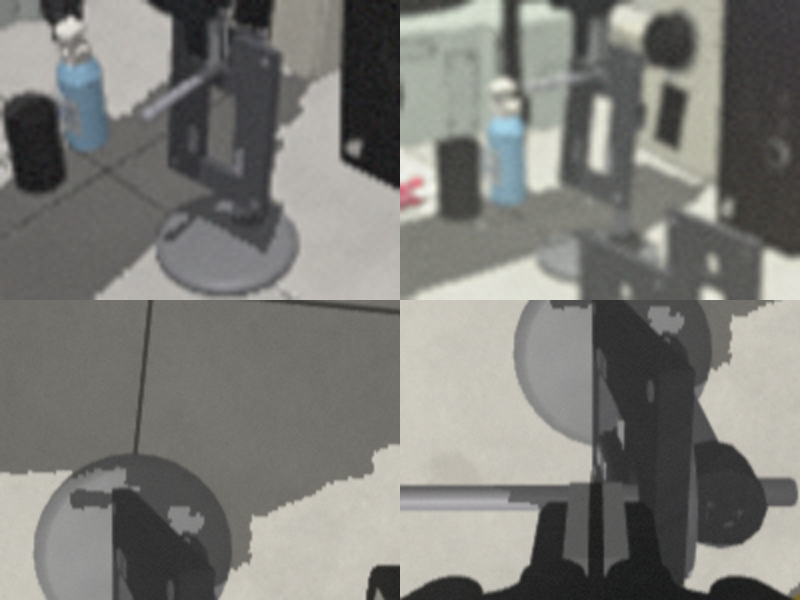

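The plate is pushed nearly to the disc: in the bottom-right crop the finger touches its front and the disc is just behind. There is no end force yet, so I continue.

Emit:
{"method": "drive_tool", "body": {
  "steps": [
    [[0, 0, 0], [0, 1.5, 0], 0.0],
    [[0, 0, 0], [0, 3, 0], 0.0],
    [[0, 0, 0], [0, 4, 0], 0.0],
    [[0, 0, 0], [0, 4, 0], 0.0]
  ]
}}

```text
t: 4.13
ee_pos: [0.5958, 0.1863, 0.1746]
ee_rot: [0.674, 0.739, -0.002, -0.002]
contact_force: [-16.5, -2.5, 6.4]
grip_width: -0.003
grip_force: 8.5
```

Emit:
{"method": "drive_tool", "body": {
  "steps": [
    [[0, 0, 0], [0, 1.5, 0], 0.0],
    [[0, 0, 0], [0, 3, 0], 0.0],
    [[0, 0, 0], [0, 3, 0], 0.0]
  ]
}}

```text
t: 4.38
ee_pos: [0.5961, 0.1863, 0.1744]
ee_rot: [0.674, 0.739, -0.004, -0.004]
contact_force: [-29.9, -4.6, 12.5]
grip_width: 0.001
grip_force: 15.1
```

Contact at 30 N: the plate is home against the disc, with the TCP 63.5 mm from the tip as expected. Back off, rise, then head to the rack.

Emit:
{"method": "drive_tool", "body": {
  "steps": [
    [[0, 0, 0], [0, -15, 0], 0.0],
    [[0, 0, 0], [0, -30, 0], 0.0],
    [[0, 0, 0], [0, -30, -35], 0.0],
    [[0, 0, 0], [0, -30, -75], 0.3],
    [[0, 0, 0], [0, -30, -75], 0.3],
    [[0, 0, 0], [0, -30, -75], 0.3]
  ]
}}

```text
t: 4.88
ee_pos: [0.5731, 0.1842, 0.2525]
ee_rot: [0.674, 0.739, 0.002, 0.002]
contact_force: [1.0, 0.1, -0.1]
grip_width: 0.3
grip_force: 0.0
```

Run:
```python
from h import *;from bench import manip
s=manip.sense();print(s["ee_pos"],rel(s,[.485,-.13,.25],.0925))
```

```text
[0.57314876 0.18423442 0.25247741] (array([ 0.0052, -0.0004, -0.0005]), array([-304.8, -116.7,    1.8]))
```

Emit:
{"method": "drive_tool", "body": {
  "steps": [
    [[0, 0, 0], [-305, -117, 0], 0.3],
    [[0, 0, 0], [-305, -117, 0], 0.3],
    [[0, 0, 0], [-305, -117, 0], 0.3],
    [[0, 0, 0], [-305, -117, 0], 0.3],
    [[0, 0, 0], [-305, -117, 0], 0.3],
    [[0, 0, 0], [-305, -117, 0], 0.3],
    [[0, 0, 0], [-305, -117, 0], 0.3],
    [[0, 0, 0], [-305, -117, 0], 0.3],
    [[0, 0, 0], [-305, -117, 0], 0.3],
    [[0, 0, 0], [-305, -117, 0], 0.3]
  ]
}}

```text
t: 5.72
ee_pos: [0.483, -0.1321, 0.249]
ee_rot: [0.675, 0.738, -0.0, -0.001]
contact_force: [-0.2, 0.0, -0.7]
grip_width: 0.303
grip_force: 0.0
```

Run:
```python
from bench import manip,cams
import cv2,pickle,numpy as np
c=cams.camera("wrist");pickle.dump(c,open("w2.pkl","wb"))
o=c["color"][:,:,::-1];print(manip.sense()["ee_pos"])
cv2.imwrite("pics/w2.png",o)
```

```text
[ 0.4833162  -0.13094772  0.24912848]
```

View pics/w2.png

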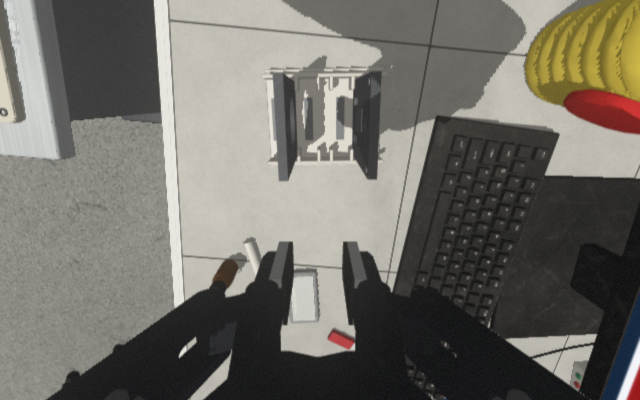

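Wrist view: the round insert's top edge is the dark strip from (280,72) to (284,180), and the slide insert's from (375,72) to (371,178). Measuring the strip edges.

Run:
```python
from h import *; import pickle
c=pickle.load(open("w2.pkl","rb"));g=c["color"].astype(int).mean(2).astype(int)
for r in (68,70,72,74,76,90,130,165,176,178,180,182): print(r,g[r,268:300])
print(g[66:76,280],g[174:186,284])
for r in (90,165): print(r,g[r,350:386])
```

```text
68 [192 178 155 125 121 129 131 131 139 142 148 149 155 158 155 158 164 163
 126 119 122 123 123 124 126 132 136 141 142 143 148 152]
70 [202 195 188 189 192 193 193 193 195 197 201 200 198 200 198 165 164 173
 177 189 191 190 202 204 204 205 206 206 207 207 203 163]
72 [192 187 131 120 121 134 138 146 145 144 149 152 150 151 146 115 115 117
 119 120 119 120 122 124 125 134 134 136 140 141 136 119]
74 [193 191 166 162 144 110 106 102 102 104 104 101 102 102  97  73  85 117
 150 168 176 177 178 176 163 153 124 121 121 119 120 119]
76 [215 214 215 212 176 118 101 102 104 102 103 102 102 104 100  67  60  62
  93 139 184 201 193 188 131 120 117 119 117 115 115 113]
90 [221 223 223 221 219 170 113 100 102 102 102 104 103 102  97  89  61  55
  56  52  55  54  55  54  54  55  67 103 111 109 108 111]
130 [192 191 219 223 221 164 149 142 109 103 103 103 103 103 102 102 100  85
  59  56  61  58  66  86  88  89  84  61  72 116 119 120]
165 [189 189 184 199 201 199 198 196 199 184 119 105 102 102 105 102 102 103
 100  77  58  59  58  56  60  96 176 192 193 193 194 192]
176 [191 192 193 192 191 1
[... 206 characters left out ...]
 196 196 195 193 194 195 193 194 194]
180 [193 194 191 192 191 190 191 192 193 188 172 130 122 120 122 122 123 120
 122 127 148 189 195 196 192 195 194 194 195 193 193 191]
182 [193 192 193 191 190 192 192 194 189 190 191 188 186 188 188 188 188 189
 188 189 192 196 195 193 194 194 193 193 190 194 192 192]
[194 189 155 158 198 198 150 110 102 103] [106 104 104 105 105 104 123 163 188 192 194 194]
90 [190 192 194 110  65  59  60  55  58  57  57  57  57  58  58  58  57  56
  58  58  66  86  93  90  93  92  91  92  94  93  93 102 105 104 106 104]
165 [185 184 186 184 189 190 186 183 164 102  66  63  62  63  61  61  56  54
  58  62  59  58  58  62  62  60  64 103 176 180 179 180 181 182 181 184]
```

Run:
```python
from h import *; import pickle
from bench import manip,cams
c=pickle.load(open("w2.pkl","rb"));s=cams.camera("scene");d=cams.camera("side")
for z in (.134,.138,.142):
    p=[onz(c,u,v,z)*1e3 for u,v in [(272.7,73.5),(282.9,73.5),(278.9,180.7),(288.6,180.7)]]
    a,b=(p[0]+p[1])/2,(p[2]+p[3])/2
    print(z,np.round(p,1)[:,:2].tolist(),"width",np.linalg.norm(a-b),np.linalg.norm(p[0]-p[1]),"ctr",(a+b)/2,"yaw",np.arctan2(-(a-b)[0],(a-b)[1]))
# near corner (-x,+y) seen in scene/side as TL of front face
print(tri([(c,272.7,73.5),(s,314,229),(d,305.8,204.5)])*1e3,tri([(c,278.9,180.7),(s,346.4,250.6),(d,326.8,212.8)])*1e3)
st=manip.sense();print(st["ee_pos"],manip.tcp_to_grasp)
```

```text
0.134 [[439.2, -38.0], [447.2, -37.3], [448.3, -124.1], [456.7, -123.4]] width 86.61167384604632 7.978156575644755 ctr [447.84014174 -80.67401263 134.        ] yaw 0.10731660872152493
0.138 [[439.8, -38.2], [447.6, -37.5], [448.7, -123.0], [457.0, -122.3]] width 85.26659885292581 7.854256200272998 ctr [448.27969072 -80.24830778 138.        ] yaw 0.10731660872152562
0.142 [[440.4, -38.4], [448.1, -37.8], [449.1, -121.9], [457.3, -121.2]] width 83.9215238598053 7.730355824901298 ctr [448.7192397  -79.82260293 142.        ] yaw 0.10731660872152567
[442.06555134 -39.35493816 136.38855003] [ 448.98202179 -124.33724331  138.78996301]
[ 0.4837231  -0.12965747  0.24939624] 0.0187
```

Top edge: centre (448.3,-80.3), height about 138 mm, width 85.3 and yaw 0.105, which all match the text. I'll grip 22 mm to the -y side so the fingers clear the peg.

Run:
```python
from h import *;from bench import manip
s=manip.sense();print(rel(s,[.4506,-.1022,.17],.105),rel(s,[.4506,-.1022,.105],.105))
```

```text
(array([-0.0005, -0.0006, -0.0123]), array([ 30.4, -30.4,  79.4])) (array([-0.0005, -0.0006, -0.0123]), array([ 30.3, -30.4, 144.4]))
```

Emit:
{"method": "drive_tool", "body": {
  "steps": [
    [[0, 0, -0.012], [30.4, -30.4, 20], 0.4],
    [[0, 0, -0.012], [30.4, -30.4, 55], 0.4],
    [[0, 0, -0.012], [30.4, -30.4, 79], 0.4],
    [[0, 0, -0.012], [30.4, -30.4, 79], 0.4],
    [[0, 0, -0.012], [30.4, -30.4, 100], 0.4],
    [[0, 0, -0.012], [30.4, -30.4, 125], 0.4],
    [[0, 0, -0.012], [30.4, -30.4, 144], 0.4],
    [[0, 0, -0.012], [30.4, -30.4, 144], 0.4],
    [[0, 0, -0.012], [30.4, -30.4, 144], 0.4]
  ]
}}

```text
t: 6.62
ee_pos: [0.4511, -0.1024, 0.1065]
ee_rot: [0.669, 0.743, -0.0, -0.0]
contact_force: [-0.2, -0.4, 1.5]
grip_width: 0.403
grip_force: 0.0
```

Emit:
{"method": "drive_tool", "body": {
  "steps": [
    [[0, 0, 0], [0, 0, 0], 0.0],
    [[0, 0, 0], [0, 0, 0], 0.0],
    [[0, 0, 0], [0, 0, 0], 0.0],
    [[0, 0, 0], [0, 0, 0], 0.0],
    [[0, 0, 0], [0, 0, 0], 0.0],
    [[0, 0, 0], [0, 0, 0], 0.0]
  ],
  "force": 60
}}

```text
t: 7.12
ee_pos: [0.4513, -0.1032, 0.1075]
ee_rot: [0.669, 0.743, 0.0, 0.001]
contact_force: [-0.4, 0.7, 5.9]
grip_width: 0.085
grip_force: 58.7
```

Emit:
{"method": "drive_tool", "body": {
  "steps": [
    [[0, 0, 0], [0, 0, -8], 0.0],
    [[0, 0, 0], [0, 0, -20], 0.0],
    [[0, 0, 0], [0, 0, -40], 0.0],
    [[0, 0, 0], [0, 0, -55], 0.0],
    [[0, 0, 0], [0, 0, -55], 0.0],
    [[0, 0, 0], [0, 0, -55], 0.0]
  ]
}}

```text
t: 7.62
ee_pos: [0.4511, -0.1031, 0.1619]
ee_rot: [0.669, 0.743, 0.0, 0.001]
contact_force: [-0.8, -0.2, -1.3]
grip_width: 0.085
grip_force: 58.6
```

Run:
```python
from h import *;from bench import manip
s=manip.sense();print(s["ee_pos"],s["contact_force"],s["wrist_torque"],rel(s,pk(-.035,.162,-.022),TH))
```

```text
[ 0.45109396 -0.10314231  0.1619123 ] [-0.82920115 -0.18270415 -1.3163115 ] [-0.04928089  0.01741182 -0.00137102] (array([0.0022, 0.0012, 0.0115]), array([ 2.526e+02,  7.530e+01, -2.000e-01]))
```

Emit:
{"method": "drive_tool", "body": {
  "steps": [
    [[0, 0, 0], [25, 0, 0], 0.0],
    [[0, 0, 0.003], [55, 5, 0], 0.0],
    [[0, 0, 0.005], [90, 15, 0], 0.0],
    [[0, 0, 0.007], [125, 30, 0], 0.0],
    [[0, 0, 0.008], [160, 45, 0], 0.0],
    [[0, 0, 0.01], [195, 58, 0], 0.0],
    [[0, 0, 0.0115], [225, 69, 0], 0.0],
    [[0, 0, 0.0115], [252.5, 75, 0], 0.0],
    [[0, 0, 0.0115], [252.5, 75, 0], 0.0],
    [[0, 0, 0.0115], [252.5, 75, 0], 0.0]
  ]
}}

```text
t: 8.45
ee_pos: [0.4983, 0.1572, 0.1597]
ee_rot: [0.673, 0.74, -0.001, -0.001]
contact_force: [0.2, -0.5, -1.3]
grip_width: 0.082
grip_force: 58.6
```

Run:
```python
from bench import manip,cams
import cv2,pickle,numpy as np
C={n:cams.camera(n) for n in("scene","side","wrist")};pickle.dump(C,open("w3.pkl","wb"))
s,d,w=[C[n]["color"] for n in("scene","side","wrist")];print(manip.sense()["ee_pos"])
f=lambda i,x,y,ww=100,h=75:cv2.resize(i[y:y+h,x:x+ww],(400,300),interpolation=cv2.INTER_CUBIC)
cv2.imwrite("pics/p3.png",np.vstack([np.hstack([f(s,235,125),f(d,255,145)]),np.hstack([f(w,220,100,200,150),f(w,0,0,640,400)])])[:,:,::-1])
```

```text
[0.49857574 0.15522062 0.16034246]
```

View pics/p3.png

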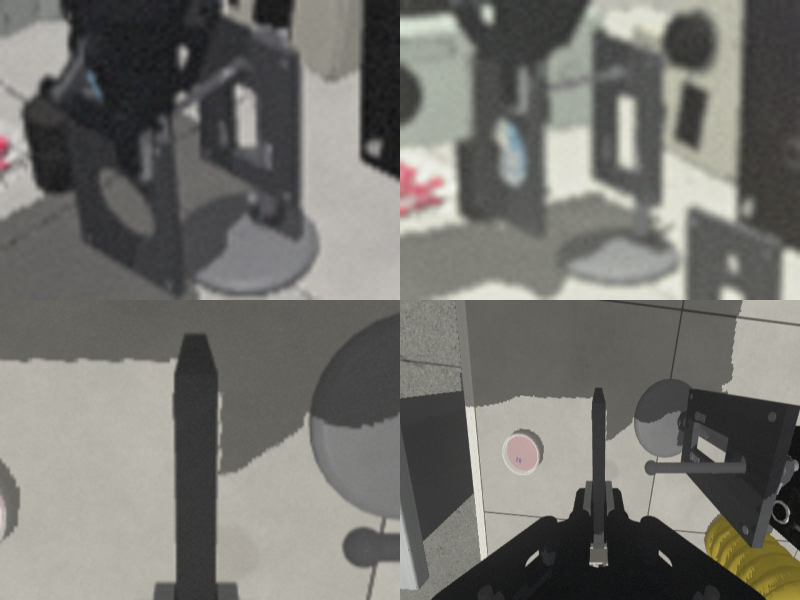

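The plate hangs upright in the grip in front of the peg. In the wrist image the ball is at (401,223.5) and the plate's top +y edge is at (318,136.5). In scene the bottom corners are (256,184) and (280.5,199). I'll check the alignment.

Run:
```python
from h import *; import pickle
from bench import manip
C=pickle.load(open("w3.pkl","rb"));w,s,d=C["wrist"],C["scene"],C["side"]
print("ball",onz(w,401,223.5,.165)*1e3)
for z in(.188,.191,.194): print("top+y edge",z,onz(w,318,136.5,z)*1e3, (onz(w,328.5,137,z)-onz(w,307.5,137,z))[:2]*1e3)
print("BL",tri([(s,255.75,183.75),(d,270.5,197.5)])*1e3,"BR",tri([(s,280.5,198.75),(d,291.25,203.75)])*1e3)
st=manip.sense();p=st["ee_pos"];print(p)
n=np.array([-PE[1],PE[0]])
h=p[:2]+n*.022; print("hole expected",h,"axis n-offset mm",(h-TIP)@n*1e3,"a",(h-TIP)@PE*1e3)
g=w["color"].astype(int).mean(2).astype(int)
print(g[118:150,318]);print(g[150,300:336]);print(g[223,385:415]);print(g[210:236,401])
```

```text
ball [536.7046351  180.54872461 165.        ]
top+y edge 0.188 [492.4931892  221.08769435 188.        ] [7.73247184 0.71553132]
top+y edge 0.191 [492.4617405  221.44113117 191.        ] [7.53005986 0.69680095]
top+y edge 0.194 [492.43029181 221.79456798 194.        ] [7.32764788 0.67807057]
BL [490.52786592 231.6303813   56.64801942] BR [501.78743641 134.25087565  63.78061325]
[0.49857574 0.15522062 0.16034246]
hole expected [0.49654294 0.17712602] axis n-offset mm -0.6252232543952035 a -36.269213056793376
[47 45 46 44 45 47 42 45 45 44 45 45 47 43 47 46 47 47 48 50 50 52 52 53
 51 51 56 55 51 53 52 52]
[180 180 179 176 180 173 116  65  53  57  56  54  53  52  53  53  52  56
  53  53  55  54  56  52  55  53  53  54  79 166 168 112  99  96  96  97]
[174 175 175 174 174 168 112  79  77  80  81  80  81  83  83  84  84  85
  87  86  85  83  86  83  82  81  85  88  86  88]
[171 170 165 130  87  78  79  80  80  81  81  80  85  84  84  87  84  83
  85  84  83  82  85 110 151 170]
```

Alignment agrees within about 1 mm and the ball's margin in the hole is 3 mm. Insert slowly while watching the force.

Emit:
{"method": "drive_tool", "body": {
  "steps": [
    [[0, 0, 0], [0, 8, -0.5], 0.0],
    [[0, 0, 0], [0, 16, -1], 0.0],
    [[0, 0, 0], [0, 22, -1], 0.0],
    [[0, 0, 0], [0, 27, -1], 0.0],
    [[0, 0, 0], [0, 31, -1], 0.0],
    [[0, 0, 0], [0, 35, -1], 0.0],
    [[0, 0, 0], [0, 39, -1], 0.0],
    [[0, 0, 0], [0, 43, -1], 0.0]
  ]
}}

```text
t: 9.27
ee_pos: [0.5421, 0.16, 0.1617]
ee_rot: [0.674, 0.739, -0.0, -0.0]
contact_force: [-0.1, -0.5, -0.9]
grip_width: 0.082
grip_force: 58.7
```

Run:
```python
from bench import manip,cams
from h import *
import cv2,pickle
C={n:cams.camera(n) for n in("scene","side","wrist")};pickle.dump(C,open("w4.pkl","wb"))
s,d,w=[C[n]["color"] for n in("scene","side","wrist")];st=manip.sense();p=st["ee_pos"];print(p,st["contact_force"],st["wrist_torque"])
h=p[:2]+np.array([-PE[1],PE[0]])*.022; print((h-TIP)@np.array([-PE[1],PE[0]])*1e3,"a",(h-TIP)@PE*1e3)
f=lambda i,x,y,ww=100,h=75:cv2.resize(i[y:y+h,x:x+ww],(400,300),interpolation=cv2.INTER_CUBIC)
cv2.imwrite("pics/p4.png",np.vstack([np.hstack([f(s,235,125),f(d,255,145)]),np.hstack([f(w,220,100,200,150),f(w,300,170,100,75)])])[:,:,::-1])
```

```text
[0.54189035 0.16000235 0.1616814 ] [-1.55263129  0.69861888 -1.33090318] [-0.02295541 -0.0230163   0.01462205]
0.1336807945917283 a 7.300974111798572
```

View pics/p4.png

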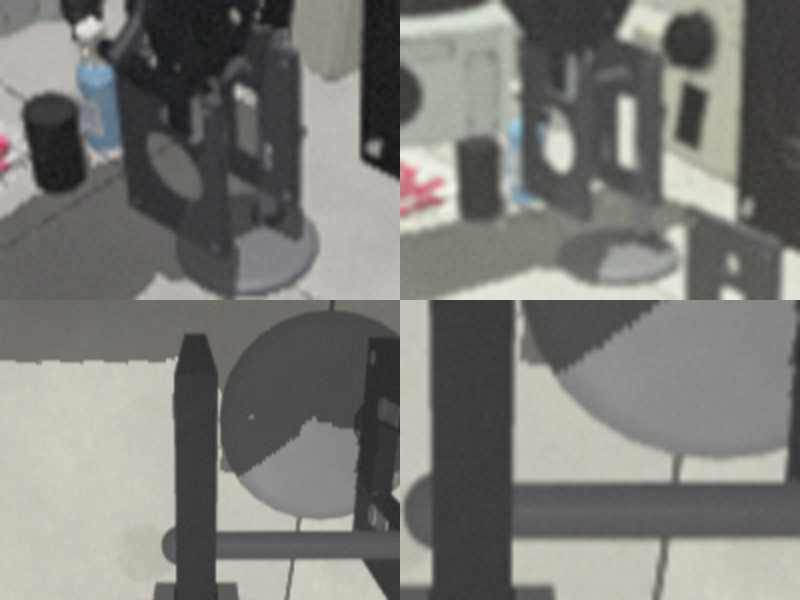

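The ball now shows in front of the plate at about (306,222) in the wrist image and the peg behind it, with almost no force, so the peg is through the hole. I'll go further in, then lower and release.

Emit:
{"method": "drive_tool", "body": {
  "steps": [
    [[0, 0, 0], [0, 6, 0], 0.0],
    [[0, 0, 0], [0, 12, 0], 0.0],
    [[0, 0, 0], [0, 18, 0], 0.0],
    [[0, 0, 0], [0, 24, 0], 0.0],
    [[0, 0, 0], [0, 24, 2], 0.0],
    [[0, 0, 0], [0, 24, 4], 0.0],
    [[0, 0, 0], [0, 24, 5], 0.0],
    [[0, 0, 0], [0, 24, 5], 0.0]
  ]
}}

```text
t: 10.08
ee_pos: [0.5663, 0.1622, 0.1579]
ee_rot: [0.674, 0.739, 0.001, 0.001]
contact_force: [0.5, -0.6, 5.3]
grip_width: 0.081
grip_force: 60.0
```

The plate rests on the peg (+6 N). Release, then rise.

Emit:
{"method": "drive_tool", "body": {
  "steps": [
    [[0, 0, 0], [0, 0, 0], 0.15],
    [[0, 0, 0], [0, 0, 0], 0.25],
    [[0, 0, 0], [0, 0, 0], 0.25],
    [[0, 0, 0], [0, 0, 0], 0.25],
    [[0, 0, 0], [0, 0, -15], 0.25],
    [[0, 0, 0], [0, 0, -40], 0.25],
    [[0, 0, 0], [0, 0, -75], 0.25],
    [[0, 0, 0], [0, 0, -75], 0.25]
  ]
}}

```text
t: 10.75
ee_pos: [0.5673, 0.1625, 0.2377]
ee_rot: [0.674, 0.739, 0.003, 0.002]
contact_force: [0.1, 0.1, 0.3]
grip_width: 0.248
grip_force: 0.0
```

Run:
```python
from bench import manip,cams
from h import *
import cv2
s,d,w=[cams.camera(n)["color"] for n in("scene","side","wrist")];st=manip.sense();print(st["ee_pos"],st["contact_force"],rel(st,pk(-.002,.235),TH),rel(st,pk(-.002,.175),TH))
f=lambda i,x,y,ww=100,h=75:cv2.resize(i[y:y+h,x:x+ww],(400,300),interpolation=cv2.INTER_CUBIC)
cv2.imwrite("pics/p5.png",np.vstack([np.hstack([f(s,235,125),f(d,255,145)]),np.hstack([f(w,220,100,200,150),f(w,0,0,640,400)])])[:,:,::-1])
```

```text
[0.56563981 0.16220908 0.23174105] [ 0.32895617 -0.38387897 -0.46707544] (array([ 0.0004, -0.    ,  0.0001]), array([ 21.9, -33.2,  -3.3])) (array([ 0.0004, -0.    ,  0.0001]), array([ 21.9, -33.2,  56.7]))
```

View pics/p5.png

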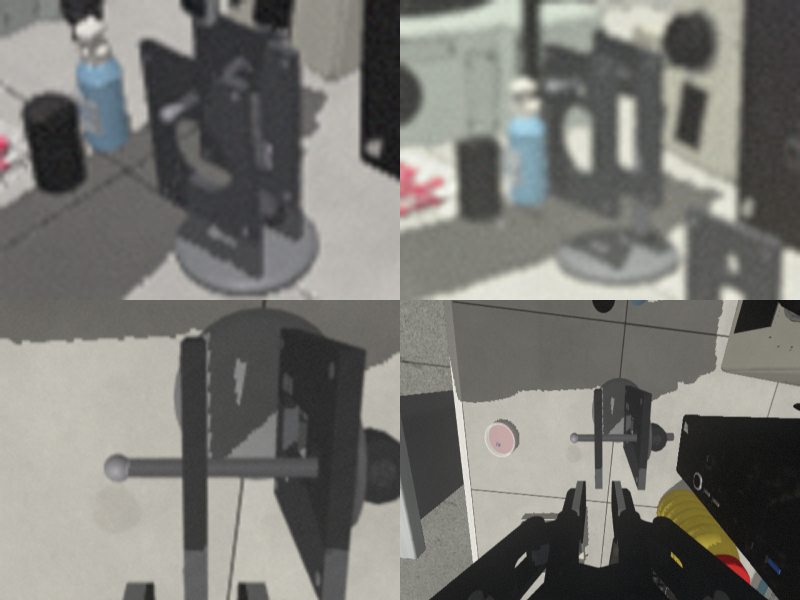

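The round insert hangs freely on the peg, upright, with the ball in front and the hung plate home behind. Now push it back.

Emit:
{"method": "drive_tool", "body": {
  "steps": [
    [[0, 0, 0], [22, -33, -10], 0.0],
    [[0, 0, 0], [22, -33, -4], 0.0],
    [[0, 0, 0], [22, -33, -4], 0.0],
    [[0, 0, 0], [22, -33, 0], 0.0],
    [[0, 0, 0], [22, -33, 25], 0.0],
    [[0, 0, 0], [22, -33, 45], 0.0],
    [[0, 0, 0], [22, -33, 57], 0.0],
    [[0, 0, 0], [22, -33, 57], 0.0],
    [[0, 0, 0], [22, -33, 57], 0.0]
  ]
}}

```text
t: 11.65
ee_pos: [0.5308, 0.1806, 0.1739]
ee_rot: [0.674, 0.739, -0.001, -0.001]
contact_force: [0.6, 0.1, 1.2]
grip_width: -0.001
grip_force: 0.0
```

Emit:
{"method": "drive_tool", "body": {
  "steps": [
    [[0, 0, 0], [0, 6, 0], 0.0],
    [[0, 0, 0], [0, 12, 0], 0.0],
    [[0, 0, 0], [0, 18, 0], 0.0],
    [[0, 0, 0], [0, 24, 0], 0.0],
    [[0, 0, 0], [0, 30, 0], 0.0],
    [[0, 0, 0], [0, 36, 0], 0.0],
    [[0, 0, 0], [0, 42, 0], 0.0],
    [[0, 0, 0], [0, 47, 0], 0.0],
    [[0, 0, 0], [0, 50, 0], 0.0],
    [[0, 0, 0], [0, 52, 0], 0.0]
  ]
}}

```text
t: 12.48
ee_pos: [0.583, 0.1859, 0.1747]
ee_rot: [0.674, 0.739, 0.0, 0.0]
contact_force: [-2.0, -0.9, 2.4]
grip_width: 0.0
grip_force: 1.2
```

Emit:
{"method": "drive_tool", "body": {
  "steps": [
    [[0, 0, 0], [0, 2, 0], 0.0],
    [[0, 0, 0], [0, 4, 0], 0.0],
    [[0, 0, 0], [0, 6, 0], 0.0],
    [[0, 0, 0], [0, 7, 0], 0.0],
    [[0, 0, 0], [0, 7, 0], 0.0]
  ]
}}

```text
t: 12.9
ee_pos: [0.587, 0.1865, 0.1744]
ee_rot: [0.673, 0.739, -0.002, -0.002]
contact_force: [-12.5, -1.3, 6.0]
grip_width: 0.0
grip_force: 7.5
```

Emit:
{"method": "drive_tool", "body": {
  "steps": [
    [[0, 0, 0], [0, 2, 0], 0.0],
    [[0, 0, 0], [0, 4, 0], 0.0],
    [[0, 0, 0], [0, 4, 0], 0.0]
  ]
}}

```text
t: 13.15
ee_pos: [0.5875, 0.1866, 0.1742]
ee_rot: [0.673, 0.739, -0.004, -0.004]
contact_force: [-30.5, -3.8, 13.6]
grip_width: -0.003
grip_force: 16.4
```

Emit:
{"method": "drive_tool", "body": {
  "steps": [
    [[0, 0, 0], [0, -6, 0], 0.0],
    [[0, 0, 0], [0, -14, 0], 0.0],
    [[0, 0, 0], [0, -30, 0], 0.0],
    [[0, 0, 0], [0, -35, -30], 0.0],
    [[0, 0, 0], [0, -35, -70], 0.0],
    [[0, 0, 0], [-45, -35, -80], 0.0],
    [[0, 0, 0], [-45, -35, -80], 0.0],
    [[0, 0, 0], [-45, -35, -80], 0.0]
  ]
}}

```text
t: 13.82
ee_pos: [0.5635, 0.1373, 0.2555]
ee_rot: [0.675, 0.738, 0.001, 0.001]
contact_force: [-0.6, -0.0, 0.2]
grip_width: 0.003
grip_force: 0.0
```

Run:
```python
from bench import manip,cams
from h import *
import cv2
s,d,w=[cams.camera(n)["color"] for n in("scene","side","wrist")];st=manip.sense();print(st["t"],st["ee_pos"],st["contact_force"])
f=lambda i,x,y,ww=100,h=75:cv2.resize(i[y:y+h,x:x+ww],(400,300),interpolation=cv2.INTER_CUBIC)
cv2.imwrite("pics/p6.png",np.vstack([np.hstack([f(s,235,125),f(d,255,145)]),np.hstack([f(w,260,60,200,150),f(s,220,110,200,150)])])[:,:,::-1])
```

```text
13.9667 [0.56249689 0.13912841 0.25382179] [ 0.16098141  0.19279182 -0.26259807]
```

View pics/p6.png

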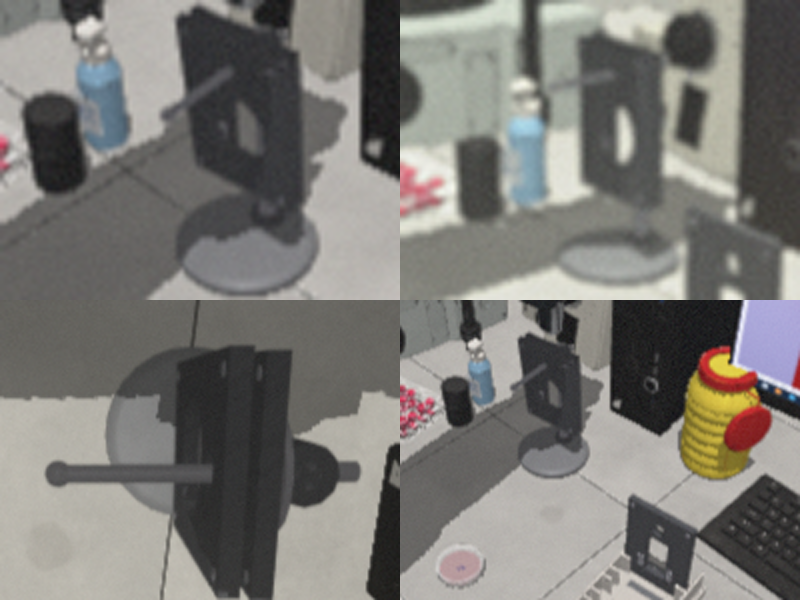

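The round insert is back near the other plate, but the wrist crop shows a darker strip between the two top edges. I'll measure it.

Run:
```python
from bench import manip,cams
from h import *
c=cams.camera("wrist");g=c["color"].astype(int).mean(2).astype(int)
n=np.array([-PE[1],PE[0]])
for r in (100,120,140,160,180,200):
    print(r,g[r,340:412].tolist())
for r in (100,130,160,190):
    o=[]
    for u in (374,375,376,386,394,405): 
        q=onz(c,u,r,.1885)[:2]-TIP;o.append((u,round(q@PE*1e3,1),round(q@n*1e3,1)))
    print(r,o)
```

```text
100 [73, 73, 73, 72, 70, 71, 68, 63, 54, 45, 43, 42, 42, 45, 45, 43, 42, 41, 43, 45, 41, 44, 40, 38, 42, 41, 44, 43, 41, 40, 44, 45, 41, 42, 43, 46, 48, 49, 47, 49, 47, 48, 47, 49, 50, 50, 49, 43, 45, 61, 66, 44, 42, 47, 46, 50, 49, 50, 51, 50, 47, 50, 47, 49, 52, 73, 97, 99, 98, 102, 101, 99]
120 [112, 95, 75, 72, 71, 69, 56, 50, 45, 41, 43, 44, 45, 50, 48, 46, 48, 47, 45, 47, 44, 44, 42, 43, 41, 46, 44, 41, 44, 41, 43, 42, 41, 41, 44, 50, 49, 51, 50, 51, 47, 50, 49, 50, 50, 51, 44, 39, 45, 40, 42, 45, 48, 48, 52, 50, 51, 51, 51, 48, 53, 50, 50, 57, 89, 98, 100, 99, 98, 99, 101, 100]
140 [132, 131, 134, 129, 130, 114, 61, 48, 47, 46, 52, 50, 50, 54, 53, 53, 53, 54, 66, 66, 57, 47, 44, 45, 48, 48, 43, 45, 45, 43, 41, 45, 44, 50, 51, 50, 49, 49, 51, 50, 48, 52, 52, 51, 49, 45, 40, 40, 43, 39, 45, 51, 46, 49, 47, 52, 50, 53, 49, 51, 46, 51, 62, 73, 86, 83, 82, 67, 55, 53, 49, 52]
160 [131, 133, 130, 133, 126, 82, 60, 56, 53, 56, 57, 62, 64, 56, 52, 50, 51, 48, 50, 43, 45, 43, 46, 43, 45, 44, 45, 44, 40, 45, 44, 45, 47, 48, 51, 51, 52, 53, 51, 48, 51, 51, 50, 48, 44, 44, 42, 43, 45, 52,
[... 1094 characters left out ...]
6, np.float64(64.7), np.float64(14.5)), (386, np.float64(71.3), np.float64(14.5)), (394, np.float64(76.6), np.float64(14.4)), (405, np.float64(84.0), np.float64(14.4))]
160 [(374, np.float64(64.5), np.float64(-5.7)), (375, np.float64(65.1), np.float64(-5.7)), (376, np.float64(65.8), np.float64(-5.7)), (386, np.float64(72.7), np.float64(-5.7)), (394, np.float64(78.2), np.float64(-5.8)), (405, np.float64(85.7), np.float64(-5.8))]
190 [(374, np.float64(65.6), np.float64(-27.2)), (375, np.float64(66.4), np.float64(-27.2)), (376, np.float64(67.1), np.float64(-27.2)), (386, np.float64(74.1), np.float64(-27.2)), (394, np.float64(79.8), np.float64(-27.2)), (405, np.float64(87.6), np.float64(-27.2))]
```

The tops are about 3 mm apart, so the front plate sprang back or leans a little. I'll turn the gripper a quarter turn so the fingers straddle the peg, then press at peg height with their full flat sides to seat both plates flat.

Run:
```python
from h import *;from bench import manip
s=manip.sense();T2=TH+np.pi/2;print(rel(s,pk(.02,.25),T2),rel(s,pk(.02,.148),T2),s["joint_positions"])
```

```text
(array([-1.1000e-03, -1.4000e-03, -1.5705e+00]), array([44.3, -5.9,  3.8])) (array([-1.1000e-03, -1.4000e-03, -1.5705e+00]), array([ 44.3,  -5.7, 105.8])) [9.79680275e-02 3.06023796e-01 1.45186388e-01 1.41152148e+00
 2.14172710e-04 1.57599999e+00]
```

Emit:
{"method": "drive_tool", "body": {
  "steps": [
    [[0, 0, -0.12], [10, -2, 0], 0.5],
    [[0, 0, -0.24], [20, -4, 0], 0.5],
    [[0, 0, -0.36], [30, -6, 0], 0.5],
    [[0, 0, -0.48], [44.3, -6, 0], 0.5],
    [[0, 0, -0.6], [44.3, -6, 0], 0.5],
    [[0, 0, -0.72], [44.3, -6, 0], 0.5],
    [[0, 0, -0.84], [44.3, -6, 0], 0.5],
    [[0, 0, -0.96], [44.3, -6, 0], 0.5],
    [[0, 0, -1.08], [44.3, -6, 0], 0.5],
    [[0, 0, -1.2], [44.3, -6, 0], 0.5]
  ]
}}

```text
t: 14.85
ee_pos: [0.5523, 0.1833, 0.2539]
ee_rot: [0.135, 0.991, -0.0, -0.001]
contact_force: [-0.2, 0.0, -0.4]
grip_width: 0.497
grip_force: 0.0
```

Emit:
{"method": "drive_tool", "body": {
  "steps": [
    [[0, 0, -0.12], [0, 0, 0], 0.5],
    [[0, 0, -0.24], [0, 0, 0], 0.5],
    [[0, 0, -0.3705], [0, 0, 0], 0.5],
    [[0, 0, -0.3705], [0, 0, 0], 0.5],
    [[0, 0, -0.3705], [0, 0, 0], 0.5]
  ]
}}

```text
t: 15.27
ee_pos: [0.5525, 0.183, 0.2542]
ee_rot: [-0.045, 0.999, -0.0, -0.001]
contact_force: [0.2, -0.1, -0.2]
grip_width: 0.501
grip_force: 0.0
```

Run:
```python
from h import *;from bench import manip
s=manip.sense();T2=TH+np.pi/2;print(rel(s,pk(.02,.25),T2),rel(s,pk(.02,.148),T2),rel(s,pk(.05,.148),T2),s["ee_pos"])
```

```text
(array([ 0.    , -0.001 , -0.0029]), array([-0. , -0.1,  4.2])) (array([ 0.    , -0.001 , -0.0029]), array([-1.000e-01, -1.000e-01,  1.062e+02])) (array([ 0.    , -0.001 , -0.0029]), array([-30.1,   0. , 106.1])) [0.552475   0.1830014  0.25415199]
```

Emit:
{"method": "drive_tool", "body": {
  "steps": [
    [[0, 0, 0], [0, 0, 35], 0.5],
    [[0, 0, 0], [0, 0, 60], 0.5],
    [[0, 0, 0], [0, 0, 85], 0.5],
    [[0, 0, 0], [0, 0, 106], 0.5],
    [[0, 0, 0], [0, 0, 106], 0.5],
    [[0, 0, 0], [-10, 0, 106], 0.5],
    [[0, 0, 0], [-20, 0, 106], 0.5],
    [[0, 0, 0], [-27, 0, 106], 0.5],
    [[0, 0, 0], [-30, 0, 106], 0.5],
    [[0, 0, 0], [-32, 0, 106], 0.5]
  ]
}}

```text
t: 16.1
ee_pos: [0.5857, 0.1854, 0.1495]
ee_rot: [-0.046, 0.999, 0.0, 0.001]
contact_force: [0.2, -0.6, -0.4]
grip_width: 0.498
grip_force: 0.5
```

Emit:
{"method": "drive_tool", "body": {
  "steps": [
    [[0, 0, 0], [-1, 0, 0], 0.5],
    [[0, 0, 0], [-2, 0, 0], 0.5],
    [[0, 0, 0], [-3, 0, 0], 0.5],
    [[0, 0, 0], [-4, 0, 0], 0.5],
    [[0, 0, 0], [-4, 0, 0], 0.5]
  ]
}}

```text
t: 16.52
ee_pos: [0.5886, 0.1857, 0.1489]
ee_rot: [-0.046, 0.999, -0.0, 0.0]
contact_force: [-0.5, 0.2, 0.3]
grip_width: 0.502
grip_force: 0.4
```

Emit:
{"method": "drive_tool", "body": {
  "steps": [
    [[0, 0, 0], [-1, 0, 0], 0.5],
    [[0, 0, 0], [-2, 0, 0], 0.5],
    [[0, 0, 0], [-3, 0, 0], 0.5],
    [[0, 0, 0], [-3, 0, 0], 0.5]
  ]
}}

```text
t: 16.85
ee_pos: [0.5897, 0.1858, 0.1489]
ee_rot: [-0.046, 0.999, -0.0, -0.002]
contact_force: [-10.7, -1.7, 6.0]
grip_width: 0.503
grip_force: 5.6
```

Emit:
{"method": "drive_tool", "body": {
  "steps": [
    [[0, 0, 0], [-2, 0, 0], 0.5],
    [[0, 0, 0], [-4, 0, 0], 0.5],
    [[0, 0, 0], [-4, 0, 0], 0.5]
  ]
}}

```text
t: 17.1
ee_pos: [0.5896, 0.1858, 0.1488]
ee_rot: [-0.046, 0.999, -0.001, -0.006]
contact_force: [-30.9, -4.9, 17.3]
grip_width: 0.502
grip_force: 15.9
```

Run:
```python
from h import *;from bench import cams
import cv2
w,s=[cams.camera(n)["color"] for n in("wrist","scene")]
c=cams.camera("side")["color"]
f=lambda i,x,y,ww=100,h=75:cv2.resize(i[y:y+h,x:x+ww],(400,300),interpolation=cv2.INTER_CUBIC)
cv2.imwrite("pics/last_push.png",np.hstack([f(w,0,0,640,400),f(s,235,125)])[:,:,::-1])
```

```text
(no output)
```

Pressed at 31 N. I'll ease off slowly and lift clear. I've now viewed 11 pictures, one over the limit of 10, so further checks will be numeric only.

Emit:
{"method": "drive_tool", "body": {
  "steps": [
    [[0, 0, 0], [2.5, 0, 0], 0.5],
    [[0, 0, 0], [5, 0, 0], 0.5],
    [[0, 0, 0], [7.5, 0, 0], 0.5],
    [[0, 0, 0], [10, 0, 0], 0.5],
    [[0, 0, 0], [14, 0, 0], 0.5],
    [[0, 0, 0], [22, 0, 0], 0.5],
    [[0, 0, 0], [40, 0, 0], 0.5],
    [[0, 0, 0], [40, 0, 0], 0.5],
    [[0, 0, 0], [40, 0, -35], 0.5],
    [[0, 0, 0], [40, 0, -70], 0.5]
  ]
}}

```text
t: 18.08
ee_pos: [0.5543, 0.1824, 0.2182]
ee_rot: [-0.046, 0.999, -0.0, -0.002]
contact_force: [-0.0, 0.6, -0.3]
grip_width: 0.502
grip_force: 0.0
```

Emit:
{"method": "drive_tool", "body": {
  "steps": [
    [[0, 0, 0.12], [0, 0, -35], 0.0],
    [[0, 0, 0.24], [0, 0, -35], 0.0],
    [[0, 0, 0.36], [0, 0, -35], 0.0],
    [[0, 0, 0.48], [0, 0, -35], 0.0],
    [[0, 0, 0.6], [0, 0, -35], 0.0],
    [[0, 0, 0.72], [0, 0, -35], 0.0],
    [[0, 0, 0.84], [0, 0, -35], 0.0],
    [[0, 0, 0.96], [0, 0, -35], 0.0],
    [[0, 0, 1.08], [0, 0, -35], 0.0],
    [[0, 0, 1.2], [0, 0, -35], 0.0]
  ]
}}

```text
t: 18.92
ee_pos: [0.5557, 0.1826, 0.2538]
ee_rot: [0.529, 0.849, 0.0, 0.0]
contact_force: [-0.0, -0.4, -0.7]
grip_width: 0.0
grip_force: 0.0
```

Run:
```python
from h import *;from bench import manip
s=manip.sense();print(rel(s,[.60,.139,.254],TH),s["ee_pos"])
```

```text
(array([2.000e-04, 0.000e+00, 3.645e-01]), array([-58.7,  20.5,  -0.2])) [0.55571908 0.18262439 0.2538327 ]
```

Emit:
{"method": "drive_tool", "body": {
  "steps": [
    [[0, 0, 0.12], [-25, 8, 0], 0.0],
    [[0, 0, 0.24], [-45, 16, 0], 0.0],
    [[0, 0, 0.3645], [-58.7, 20.5, 0], 0.0],
    [[0, 0, 0.3645], [-58.7, 20.5, 0], 0.0],
    [[0, 0, 0.3645], [-58.7, 20.5, 0], 0.0]
  ]
}}

```text
t: 19.33
ee_pos: [0.6005, 0.1388, 0.2534]
ee_rot: [0.671, 0.741, -0.0, -0.0]
contact_force: [0.4, 0.6, 0.4]
grip_width: -0.002
grip_force: 0.0
```

Run:
```python
from bench import manip,cams
from h import *
c=cams.camera("wrist");g=c["color"].astype(int).mean(2).astype(int)
n=np.array([-PE[1],PE[0]]);print(manip.sense()["ee_pos"])
for r in (90,105,120,160,180,200):
    print(r,g[r,295:350].tolist())
    print([(u,*[round(float((onz(c,u,r,z)[:2]-TIP)@PE*1e3),1) for z in(.1885,.187)]) for u in (300,310,320,330,340)])
```

```text
[0.6000547  0.13931841 0.25361761]
90 [105, 102, 90, 81, 75, 72, 73, 74, 73, 74, 74, 73, 75, 76, 76, 78, 78, 77, 77, 79, 78, 79, 77, 79, 75, 78, 76, 73, 50, 54, 70, 58, 56, 58, 56, 56, 56, 55, 54, 56, 55, 55, 54, 56, 56, 53, 56, 56, 53, 54, 54, 53, 56, 53, 56]
[(300, 51.8, 51.7), (310, 58.1, 58.1), (320, 64.5, 64.6), (330, 70.9, 71.0), (340, 77.3, 77.4)]
105 [79, 78, 77, 80, 80, 78, 77, 78, 77, 77, 77, 77, 81, 75, 77, 78, 76, 77, 75, 77, 78, 79, 75, 77, 81, 76, 78, 68, 50, 46, 49, 54, 56, 55, 54, 57, 54, 57, 55, 56, 56, 56, 55, 54, 52, 54, 52, 54, 55, 57, 57, 57, 52, 56, 57]
[(300, 51.7, 51.6), (310, 58.1, 58.1), (320, 64.6, 64.6), (330, 71.1, 71.2), (340, 77.6, 77.7)]
120 [143, 144, 143, 142, 143, 142, 144, 141, 143, 142, 143, 142, 143, 143, 142, 142, 145, 145, 145, 142, 145, 142, 141, 141, 137, 137, 133, 107, 60, 49, 54, 55, 55, 55, 54, 55, 56, 60, 57, 56, 56, 56, 54, 56, 57, 58, 56, 54, 58, 57, 58, 56, 53, 56, 67]
[(300, 51.5, 51.5), (310, 58.1, 58.1), (320, 64.7, 64.7), (330, 71.3, 71.3), (340, 77.9, 78.0)]
160 [192, 192, 187, 190, 190, 189, 187, 177, 168, 149, 136, 128, 129, 129
[... 280 characters left out ...]
192, 190, 189, 188, 193, 192, 190, 193, 189, 192, 189, 188, 190, 189, 190, 188, 191, 190, 191, 187, 121, 135, 190, 198, 198, 196, 193, 177, 90, 61, 61, 60, 59, 62, 61, 63, 62, 59, 61, 61, 62, 62, 59, 63, 64, 62, 58, 61, 62, 63, 59, 65, 113, 182, 190]
[(300, 51.1, 51.0), (310, 58.1, 58.0), (320, 65.1, 65.1), (330, 72.1, 72.1), (340, 79.0, 79.2)]
200 [190, 190, 189, 188, 189, 190, 192, 192, 191, 189, 190, 190, 186, 188, 191, 193, 192, 187, 124, 140, 193, 199, 199, 198, 195, 196, 197, 197, 190, 110, 77, 69, 71, 66, 63, 64, 61, 64, 64, 59, 62, 61, 61, 63, 61, 61, 62, 60, 60, 61, 61, 97, 186, 195, 199]
[(300, 50.9, 50.8), (310, 58.1, 58.0), (320, 65.2, 65.2), (330, 72.3, 72.4), (340, 79.5, 79.6)]
```

The top edges now form one continuous 16.1–16.3 mm strip, which is two 8 mm plates with no gap. It ends at the disc and runs parallel along the plate's width. Handing in.

```bash
python3 -c "
from bench import ticket
print(ticket.close_job())"
```

```text
the job is handed in; nothing more can be done
None
```

The job is handed in at about 19 s: the hung insert is home against the disc and the round-opening insert hangs flat in front of it (16 mm across both, no gap measured), with the slide insert still in the rack; I viewed 11 pictures, one over the limit of 10.

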